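# Push the trivet between the pan and the dish up to the spice riser

## Robot

A 6-joint arm with a two-finger parallel gripper is mounted at the origin on the work surface. World frame = base frame: x ahead of the robot, y to its left, z up, the work surface at z = 0. Lengths are in mm, angles in rad, forces in N, time in s.
With the tool pointing down it reaches from about 350 to 850 mm from the base axis. Payload 8.1 kg.
Tool frame: the origin (TCP) lies on the centre line of the jaws, within the pads' length; the fingertips stand 19 mm ahead of it and the grasp point (between the pads) is the TCP (ctrl.tip_extent is the z of the fingertips in the tool frame, in mm); z points along the fingers, y is the line along which they close (so a half turn about z gives the same grasp; the last joint's range is limited). The gripper opens to 93 mm and grips with 3 to 60 N. Pads are 15 mm wide; open, the fingers measure 128 mm over their backs; the gripper's body (75 mm by 188 mm) begins 65 mm behind the grasp point.
Start: joints at [1.162, 0.13, 1.488, -0, 1.523, -0.085], TCP at [190.881, 568.832, 237.635] pointing down, gripper open.
Joint ranges: [-2.96, 2.96], [-0.89, 2.26], [0.02, 2.5], [-1.34, 4.48], [0, 2.73], [-2.66, 2.66]. Speed limits (rad/s): [2.39, 2.39, 2.79, 3.14, 3.14, 3.14].

## Interface

Orientations are given as a unit quaternion [w, x, y, z].
In Python, from rig import ctrl, open_jaws, close, kinematics, cams, workorder, spotter gives the robot as it stands. Calls block until the motion is done:
- ctrl.goto(position, orientation): joint-space move of the TCP to a pose.
- ctrl.move_straight(position, rot=None, speed=150, threshold=None): straight line of the TCP; rot=None keeps the orientation; speed is the mean speed in mm/s. With threshold (N) it stops when the force on the tool has changed by that much, and returns True; else False.
- ctrl.movej(angles): joint-space move.
- open_jaws() and close(squeeze=None): open the fingers fully, or close them until they stop; squeeze is the grip in N (None keeps the last).
- ctrl.dwell(seconds).
- kinematics.ik(position, orientation): joint angles nearest the present ones, or None.
- ctrl.state(): the state.
- cams.grab_frame(name): name is "scene" or "top"; returns a dict with "color" (400x640x3 uint8, red, green, blue), "mtx" (3x3 intrinsics, pixels), "distortion" ([k1, k2, p1, p2, k3] as OpenCV has them; the pictures are not rectified), "world_from_camera" (4x4, takes a point from camera to world coordinates). Camera axes: x right, y down, z forward; pixel columns grow to the right and rows downward; lengths in mm; the calibration is good to about 2 mm. A picture is of the moment at which its call begins. There is no depth.
A pose or a line that the arm cannot do raises ctrl.Unreachable and nothing moves.
- workorder.job_done(): hands the job in; it is judged then, once.
Trained networks look in the newest picture that a camera, given by its name, has taken for a name from the list of things; names that differ only in an ending like _2 or _b are one class to them, and where a whole thing is asked for, a point or a joint stands for the part that bears it (a point fixed in the world has none). Each returns a list of dicts, best first, with "p" (0 to 1); they miss things now and then, are a little off and sometimes report something else, mostly with a low value. They report only what shows in the picture. A call takes as long as a camera call. They do not tell look-alikes from the thing itself.
- spotter.find_in(camera, thing): "xyz" ([x, y, z] in mm, in the coordinates of the camera as it stood for that picture, good to about 4 mm: the middle of the surface that is visible of it).
- spotter.landmark_of(camera, thing): "xyz" ([x, y, z] in mm, in the coordinates of the camera as it stood for that picture, good to about 4 mm: a listed point, or the origin of a listed thing).
The state is a dict: "time_s": time; "qpos": joint angles; "joint_velocities": joint speeds; "effort": joint torques, N m; "position": TCP position; "ee_rot": TCP orientation; "ft_force": force on the tool from outside, world axes, zero at the start; "wrist_torque": the same for the moment, N m; "finger_gap": finger opening in mm; "grip_force": force on a finger pad.
Only numpy, scipy, OpenCV 4.12 (cv2) and the standard library are available. Lean on these libraries where they do the work, as an engineer would, in place of code of your own. Each camera call takes 0.05 s, during which the arm holds its last target. There are 200 camera calls.

## Task

Make a place for the next hot pot: with your fingertips push the square wooden trivet along the counter, through the narrow gap between the iron pan and the baking dish, until one of its sides lies flat against the wooden spice riser beyond the gap. Only push it: it stays flat on the counter and is never lifted. Do not knock hard against the pan or the dish, leave the ramekin, the jar and the tin where they stand, and finish with your hand clear.

Things in the scene. Friction and masses are not known exactly. Their poses are not given: they have to be found in the camera images.
- trivet_mid (a point): Centre (half-way up, 12 mm above the counter) of the loose slatted wooden trivet: square, 100 x 100 x 24 mm, vertical corners rounded by 12 mm, about 0.15 to 0.3 kg. Its x and y axes are parallel to its sides, z up. It slides with ordinary friction and needs only a few newtons. It starts on one side of the gap (left or right, varies), turned up to 0.35 rad from square with the gap.
- pan: Dark cast-iron pan, too heavy to move (fixed): round, straight-sided, outer radius 110 mm, 42 mm high. Origin at the centre of its underside on the counter, z up. Its x axis points along its handle, away from the robot and from the gap (the handle reaches to 250 mm from the centre). The gap lies on its -x side, and the way through the gap runs along its y axis (either way, depending on which side the trivet starts).
- dish: White stoneware baking dish with tomatoes, too heavy to move (fixed): 120 mm (its x) x 140 mm (its y) x 42 mm high, origin at the centre of its underside, same heading as the pan. Its straight side at x = +60 mm faces the pan; the gap between that side and the pan's wall is 106 to 110 mm wide, so the trivet has 3 to 5 mm on each side.
- riser: Low dark wooden riser with four spice jars fixed on it, fixed to the counter: 200 mm (its x) x 60 mm (its y) x 35 mm high, with the jars up to 89 mm. Origin at the centre of its underside; its long faces are at y = +30 and -30 mm. It stands across the way on the side of the gap opposite to the trivet, its centre 200 to 225 mm from the middle of the gap, turned up to 0.05 rad from square. The face towards the gap is the one the trivet must lie against.
- ramekin: Loose white bowl, radius 34 mm, 42 mm high, origin at the centre of its underside; stands beside the work, to be left alone.
- jar: Loose glass jar with a steel cap, radius 24 mm, 58 mm high, origin at the centre of its underside; to be left alone.
- tin: Loose plain metal tin, radius 30 mm, 46 mm high, origin at the centre of its underside; to be left alone.
Not all that is in view belongs to the job. What is meant by the part that bears trivet_mid is not red, and is the smaller of those in its own colour. What is shaped like the riser but purple is not meant.

How it is judged:
By the outcome, as a careful person would: the job done as asked, in the order asked, and still so for the second after the job is handed in, with the robot touching nothing.
It also fails if it takes over 70 s, if anything falls off the work surface, if the arm or the gripper's body presses on something with over 40 N, if the wrist force passes 120 N, or if a joint passes its speed limit or range.

## Working session

There is one attempt and no reset: what is moved stays moved. The work goes in short steps, each a Python script; the robot and the scene stay as the last script left them, time stands still between calls to the robot, and variables do not carry over. Pictures are saved under pics/ and viewed, at most 10 in all, crops included, and the job is handed in when it is done.

```bash
mkdir -p pics; ls; python3 - <<'E'
from rig import ctrl,cams,spotter
import cv2,numpy as np
for c in ["top","scene"]:
    f=cams.grab_frame(c); cv2.imwrite(f"pics/{c}0.png",f["color"][:,:,::-1]); T=np.array(f["world_from_camera"]); print(c,T.round(2).tolist(),np.array(f["mtx"]).round(1).tolist(),f["distortion"])
    for t in ["trivet_mid","pan","dish","riser","ramekin","jar","tin"]:
        for d in spotter.landmark_of(c,t):
            p=np.array(d["xyz"]); px=cv2.projectPoints(p[None],np.zeros(3),np.zeros(3),np.array(f["mtx"]),np.array(f["distortion"]))[0].ravel()
            print(c,t,round(d["p"],2),(T[:3,:3]@p+T[:3,3]).round(0),px.round(0))
E
```

```text
pics
top [[0.02, -0.99, 0.1, 449.43], [-1.0, -0.01, 0.01, 3.94], [-0.01, -0.1, -1.0, 1294.56], [0.0, 0.0, 0.0, 1.0]] [[489.4, 0.0, 317.5], [0.0, 489.4, 195.3], [0.0, 0.0, 1.0]] [0.01366744 0.         0.         0.         0.        ]
top trivet_mid 0.98 [529. 217.  11.] [239. 213.]
top trivet_mid 0.87 [404. 400.  18.] [167. 260.]
top trivet_mid 0.78 [672. 338.  11.] [196. 158.]
top pan 0.85 [707.  18.  -0.] [316. 148.]
top pan 0.63 [429.   1.  -1.] [321. 252.]
top dish 0.75 [428.  -3.  -0.] [323. 253.]
top riser 0.71 [ 554. -210.    3.] [402. 206.]
top riser 0.62 [ 445. -385.   -2.] [468. 248.]
top ramekin 0.95 [706. 181.  -1.] [255. 147.]
top jar 0.79 [ 719. -145.   -2.] [377. 144.]
top tin 0.87 [ 393. -170.   -3.] [386. 267.]
scene [[-0.82, 0.42, -0.39, 1056.73], [0.58, 0.6, -0.55, 704.29], [-0.0, -0.68, -0.73, 968.27], [0.0, 0.0, 0.0, 1.0]] [[498.1, 0.0, 318.2], [0.0, 498.1, 194.6], [0.0, 0.0, 1.0]] [-0.04021291  0.          0.          0.          0.        ]
scene trivet_mid 0.91 [528. 219.  12.] [383. 251.]
scene trivet_mid 0.83 [401. 402.  13.] [478. 277.]
scene trivet_mid 0.78 [671. 335.  14.] [367. 318.]
scene pan 0.67 [704.  16.  -1.] [275. 233.]
scene pan 0.42 [706. 179.  -1.] [312. 279.]
scene dish 0.91 [429.  -4.  -2.] [357. 182.]
scene dish 0.56 [ 552. -207.    1.] [279. 158.]
scene riser 0.97 [ 447. -382.   -1.] [278. 113.]
scene riser 0.94 [ 551. -208.   -2.] [279. 158.]
scene ramekin 0.8 [710. 182.   1.] [311. 280.]
scene ramekin 0.27 [ 717. -151.   -4.] [238. 195.]
scene jar 0.83 [ 717. -148.    0.] [238. 195.]
scene tin 0.8 [ 398. -171.    4.] [330. 143.]
```

```bash
python3 -c "
import cv2
a=cv2.imread('pics/top0.png'); cv2.imwrite('pics/topc.png',cv2.resize(a[100:300,130:490],None,fx=2.2,fy=2.2,interpolation=cv2.INTER_CUBIC))"
```

```text
(no output)
```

View pics/topc.png

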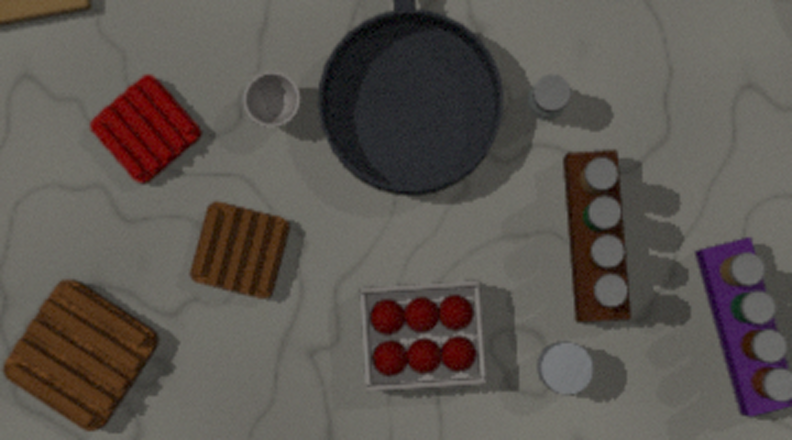

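View pics/scene0.png

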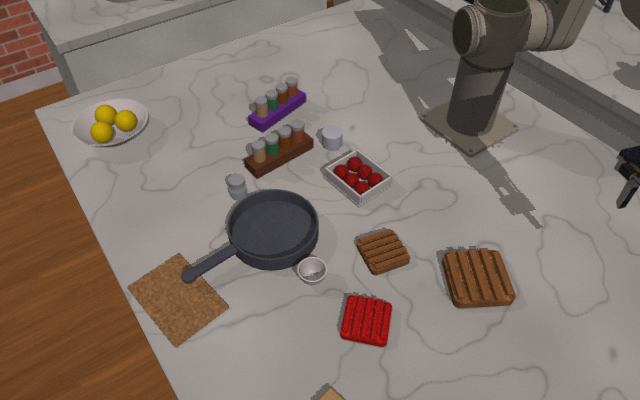

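Small brown trivet at top px (239,213) vs. big brown (167,260) and red (196,158): I choose the first. The riser is the brown one at (402,206), not the purple one at (468,248). Next I fit model outlines to the top picture.

```bash
cat > fit.py <<'E'
import cv2,numpy as np
from scipy.optimize import minimize
from scipy.ndimage import map_coordinates
def proj(f,P):
    T=np.linalg.inv(np.array(f["world_from_camera"])); 
    return cv2.projectPoints(np.asarray(P,float),cv2.Rodrigues(T[:3,:3])[0],T[:3,3],np.array(f["mtx"]),np.array(f["distortion"]))[0][:,0]
def box(hx,hy,h,r=0.1):
    a=np.linspace(0,np.pi/2,6); pts=[]
    for k,(sx,sy) in enumerate([(1,1),(-1,1),(-1,-1),(1,-1)]):
        for t in a+k*np.pi/2: pts.append([sx*(hx-r)+r*np.cos(t),sy*(hy-r)+r*np.sin(t)])
    pts=np.array(pts); return np.vstack([np.c_[pts,0*pts[:,0]+z] for z in (0,h)])
def disc(r,h):
    t=np.linspace(0,2*np.pi,60,False); c=np.c_[r*np.cos(t),r*np.sin(t)]
    return np.vstack([np.c_[c,0*t+z] for z in (0,h)])
def place(M,q):
    c,s=np.cos(q[2]),np.sin(q[2]); return np.c_[M[:,:2]@np.array([[c,s],[-s,c]])+q[:2],M[:,2]]
def hull(f,M,q,only_top=False):
    P=place(M,q); 
    if only_top: P=P[len(P)//2:]
    return cv2.convexHull(proj(f,P).astype(np.float32))[:,0]
def sample(h,n=300):
    d=np.vstack([h,h[:1]]); L=np.r_[0,np.cumsum(np.linalg.norm(np.diff(d,axis=0),axis=1))]
    s=np.linspace(0,L[-1],n,False); return np.c_[np.interp(s,L,d[:,0]),np.interp(s,L,d[:,1])]
def grad(f,sat=False):
    im=f["color"].astype(float); g=(im.max(2)-im.min(2)) if sat else im.mean(2)
    g=cv2.GaussianBlur(g,(0,0),1.0); return np.hypot(cv2.Sobel(g,-1,1,0),cv2.Sobel(g,-1,0,1))
def fit(f,M,q0,sat=False,top=False,ang=True,span=8,aspan=.5,n=9):
    G=np.minimum(grad(f,sat),1e9); G=np.sqrt(G)
    def c(q):
        p=sample(hull(f,M,q,top)); return -map_coordinates(G,[p[:,1],p[:,0]],order=1).mean()
    rng=np.random.default_rng(0)
    Q=[np.array(q0)+rng.uniform(-1,1,3)*[span,span,aspan*ang] for _ in range(400)]
    Q=sorted(Q,key=c)[:n]; best=None
    for q in Q:
        sc=np.array([1,1,.02 if ang else 0])
        r=minimize(lambda u:c(q+u*sc),np.zeros(3),method="Nelder-Mead",options=dict(initial_simplex=np.vstack([np.zeros(3),2*np.eye(3)]),xatol=.02,fatol=1e-4))
        if best is None or r.fun<best[0]: best=(r.fun,q+r.x*sc)
    return best
TRI=box(50,50,24,12); PAN=disc(110,42); DISH=box(60,70,42); RIS=box(100,30,35)
E
python3 - <<'E'
from rig import cams; from fit import *
out=[]
for cam in ["top","scene"]:
    f=cams.grab_frame(cam)
    R={}
    R["tri"]=fit(f,TRI,[529,217,-.2],sat=True)
    R["dish"]=fit(f,DISH,[428,-3,.03],top=True,aspan=.1)
    R["pan"]=fit(f,PAN,[706,17,0],ang=False,top=True)
    R["ris"]=fit(f,RIS,[552,-209,.08],sat=True,top=True,aspan=.15)
    im=f["color"][:,:,::-1].copy(); k=4
    x0,y0,w,h=(215,120,200,145) if cam=="top" else (240,140,180,140)
    big=cv2.resize(im[y0:y0+h,x0:x0+w],None,fx=k,fy=k,interpolation=cv2.INTER_CUBIC)
    for n,M,t in (("tri",TRI,0),("dish",DISH,1),("pan",PAN,1),("ris",RIS,1)):
        print(cam,n,round(R[n][0],2),R[n][1].round(3))
        H=((hull(f,M,R[n][1],t)-[x0,y0]+.5)*k).astype(int); cv2.polylines(big,[H.reshape(-1,1,2)],True,(0,255,255),1)
    cv2.imwrite(f"pics/fit_{cam}.png",big)
E
```

```text
top tri -9.01 [ 5.27301e+02  2.18262e+02 -2.28000e-01]
top dish -7.37 [ 4.23029e+02 -6.49800e+00  5.70000e-02]
top pan -10.18 [703.119  17.293   0.   ]
top ris -7.01 [ 5.49597e+02 -2.03276e+02  7.20000e-02]
scene tri -9.38 [ 5.29929e+02  2.19122e+02 -2.32000e-01]
scene dish -10.37 [ 4.35773e+02 -1.01100e+01  6.90000e-02]
scene pan -9.79 [708.276  15.98    0.   ]
scene ris -7.37 [ 5.50353e+02 -2.06492e+02  6.50000e-02]
```

View pics/fit_top.png

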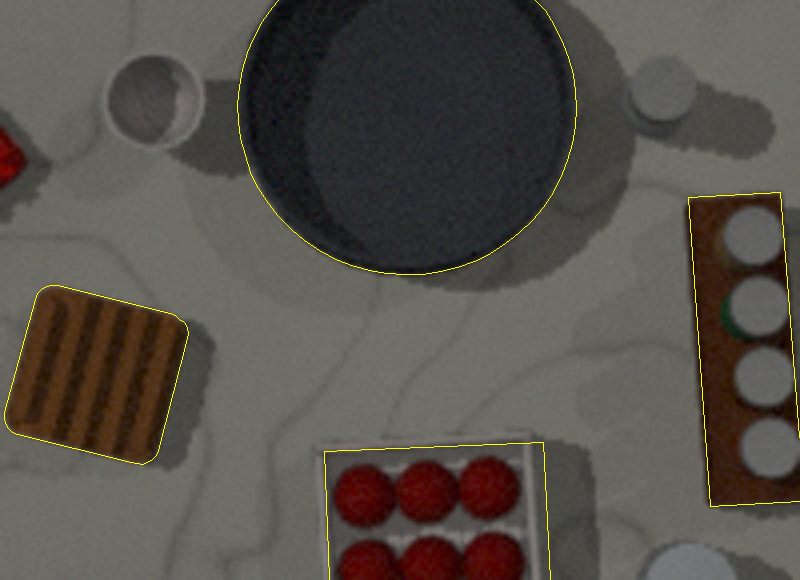

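View pics/fit_scene.png

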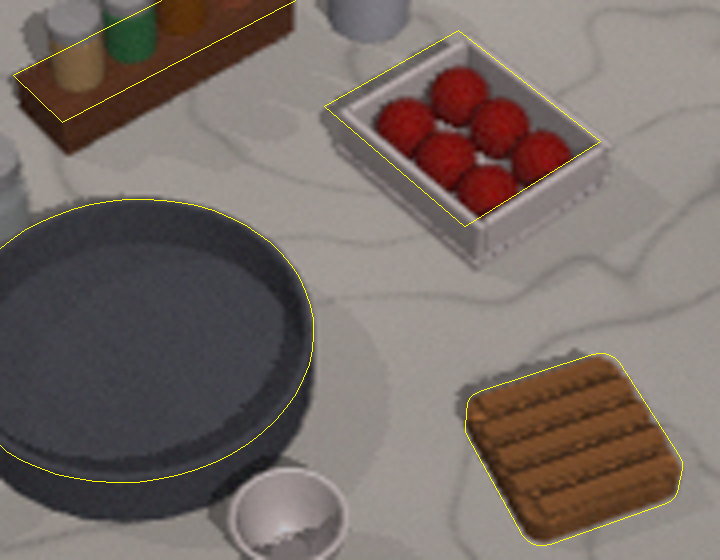

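The top fit holds for the trivet, pan and riser (outlines sit on the edges at crop px (95,375), (407,105), (745,350)). The dish fit slipped onto the inner rim; the real rim corners are about crop px (320,447) and (532,432). I check the heading with these and start squaring.

```bash
cat > h.py <<'E'
import numpy as np
from scipy.spatial.transform import Rotation as R
from rig import *
from fit import *
H=0.072; PANC=np.array([703.1,17.3]); MID=PANC-164*np.array([np.cos(H),np.sin(H)])
U=np.array([np.sin(H),-np.cos(H)]); V=np.array([np.cos(H),np.sin(H)])
def W(u,v): return MID+u*U+v*V          # axis frame -> world xy
def A(p): d=np.asarray(p)[:2]-MID; return np.array([d@U,d@V])
def quat(a,flip=False):
    y=np.array([np.cos(a),np.sin(a),0])*(-1 if flip else 1); z=np.array([0,0,-1.]); x=np.cross(y,z)
    q=R.from_matrix(np.c_[x,y,z]).as_quat(); return [q[3],q[0],q[1],q[2]]
def pos(u,v,z): return [*W(u,v),z]
def look(q0,aspan=.25,span=8):
    f=cams.grab_frame("top"); c,q=fit(f,TRI,q0,sat=True,span=span,aspan=aspan); print("tri",round(c,2),q.round(3),"axis u,v",A(q).round(1),"rel ang",round(q[2]-H,3)); return f,q
E
python3 - <<'E'
from h import *
f=cams.grab_frame("top"); T=np.array(f["world_from_camera"])
def bp(px,z):
    n=cv2.undistortPoints(np.array([[px]],float),np.array(f["mtx"]),np.array(f["distortion"]))[0,0]
    d=T[:3,:3]@[n[0],n[1],1]; return (T[:3,3]+d*(z-T[2,3])/d[2])[:2]
a,b=[bp((np.array(p)/4-.5+[215,120]),42) for p in ((320,447),(532,432))]
print(a,b,np.linalg.norm(a-b),"heading",np.arctan2(*( (a-b)*[-1,1])), A(a),A(b),"pan",A(PANC))
print("riser",A([549.6,-203.3]),"tri",A([527.3,218.3]))
for fl in (0,1):
    print(fl,kinematics.ik(pos(-300,-14,25),quat(H,fl)),kinematics.ik(pos(70,0,25),quat(H,fl)))
print(ctrl.state()["time_s"])
E
```

```text
[481.67993835  69.52422464] [493.2992684  -65.69251723] 135.71505484720976 heading 0.08572057174183904 [-68.01739182 -53.08949249] [ 67.68488877 -51.22746277] pan [-1.77635684e-15  1.64000000e+02]
riser [208.98599823  -4.97178032] tri [-213.1258997     3.11497622]
0 [ 4.55234951e-01  3.00271018e-01  1.70165597e+00 -4.44089210e-16
  1.13966566e+00  3.83234951e-01] [-2.11070425e-01  2.03034729e-01  1.81772747e+00 -4.44089210e-16
  1.12083046e+00 -2.83070425e-01]
1 None None
0.95
```

```bash
python3 - <<'E'
from h import *
q=quat(H); close()
v=3-12
ctrl.goto(pos(-300,v,90),q); ctrl.move_straight(pos(-300,v,25),speed=100)
print(ctrl.move_straight(pos(-227,v,25),speed=60,threshold=15),A(ctrl.state()["position"]),ctrl.state()["ft_force"])
ctrl.move_straight(pos(-245,v,25),speed=80); ctrl.move_straight(pos(-245,v,120),speed=200)
ctrl.goto(pos(-330,-40,200),q)
f,t=look([*W(-185,3),-.05],aspan=.3,span=15)
cv2.imwrite("pics/p1.png",f["color"][:,:,::-1]); print(ctrl.state()["time_s"])
E
```

```text
False [-226.91283394   -9.0724963 ] [0.05173266 0.37374062 0.17006831]
tri -9.54 [5.47255e+02 1.73047e+02 7.60000e-02] axis u,v [-166.6   19.8] rel ang 0.004
7.7833
```

View pics/p1.png

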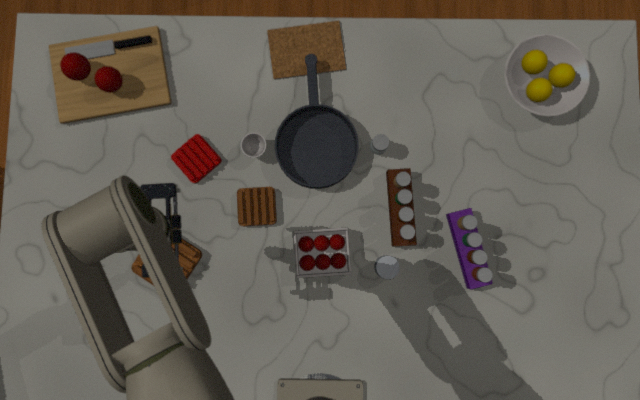

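The trivet (px 257,207) is squared but sits 19 mm too far towards the pan. I push it sideways with the flat finger face.

```bash
python3 - <<'E'
from h import *
u=-166.6
for a in (H-np.pi/2,H+np.pi/2):
    k=kinematics.ik(pos(u,97,25),quat(a)); print(a,None if k is None else k.round(2))
    if k is not None: break
q=quat(a)
ctrl.goto(pos(u-30,97,150),q); ctrl.goto(pos(u,97,100),q); ctrl.move_straight(pos(u,97,25),speed=100)
print(ctrl.move_straight(pos(u,60.5,25),speed=40,threshold=15),A(ctrl.state()["position"]))
ctrl.move_straight(pos(u,80,25),speed=80); ctrl.move_straight(pos(u,80,120),speed=200)
ctrl.goto(pos(-330,-40,200),quat(H))
f,t=look([*W(u,1),H],aspan=.15,span=15)
print(ctrl.state()["time_s"])
E
```

```text
-1.4987963267948965 [ 0.2   0.45  1.52 -0.    1.18  1.7 ]
False [-166.59180513   60.274309  ]
tri -9.57 [5.27872e+02 1.72082e+02 7.30000e-02] axis u,v [-167.     0.4] rel ang 0.001
13.4833
```

```bash
python3 - <<'E'
from h import *
q=quat(H)
ctrl.goto(pos(-260,.4,100),q); ctrl.move_straight(pos(-260,.4,25),speed=100)
for u in (-110,-50,20,58):
    hit=ctrl.move_straight(pos(u,.4,25),speed=60,threshold=10); s=ctrl.state()
    print(u,hit,A(s["position"]).round(1),s["ft_force"].round(1) if hasattr(s["ft_force"],"round") else s["ft_force"])
    if hit: break
f,t=look([*W(A(s["position"])[0]+60,.5),H],aspan=.1)
cv2.imwrite("pics/p2.png",cv2.resize(f["color"][110:280,210:430,::-1],None,fx=3,fy=3)); print(s["time_s"])
E
```

```text
-110 False [-110.1    0.4] [ 1.  -0.2 -0.3]
-50 False [-50.    0.3] [-0.6 -0.3 -0.4]
20 False [19.9  0.5] [ 0.2 -0.3 -0.1]
58 False [58.3  0.3] [ 0.2 -1.3 -0.4]
tri -4.08 [ 5.49721e+02 -1.27414e+02  2.10000e-02] axis u,v [133.3   0.6] rel ang -0.051
20.8583
```

View pics/p2.png

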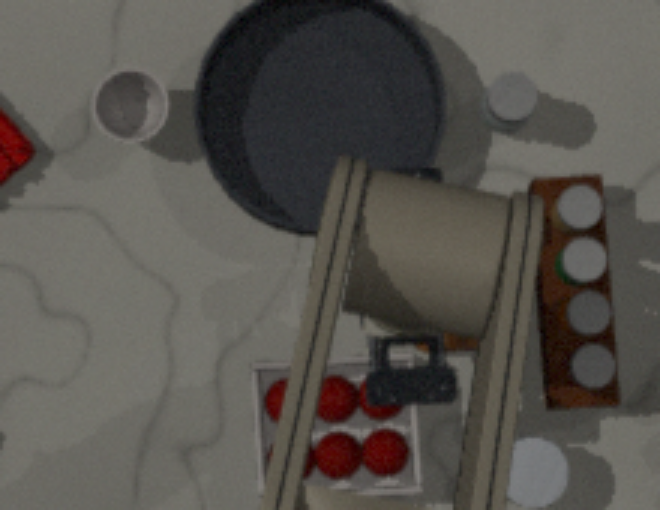

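The trivet is through the gap, hidden under the arm (brown corner at px (455,340)). Now I push gently into contact.

```bash
python3 - <<'E'
from h import *
q=quat(H)
hit=ctrl.move_straight(pos(85,.4,25),speed=15,threshold=14); s=ctrl.state(); p=A(s["position"])
print(hit,p.round(1),np.round(s["ft_force"],1))
ctrl.move_straight(pos(p[0]-25,.4,25),speed=60); ctrl.move_straight(pos(p[0]-25,.4,130),speed=150)
ctrl.goto(pos(-250,0,200),q)
f,t=look([*W(p[0]+60,.5),H],aspan=.1)
print("riser",fit(f,RIS,[549.6,-203.3,.07],sat=True,top=True,aspan=.05,span=4))
cv2.imwrite("pics/p3.png",cv2.resize(f["color"][130:280,290:430,::-1],None,fx=4,fy=4,interpolation=cv2.INTER_CUBIC)); print(ctrl.state()["time_s"])
E
```

```text
True [71.3 -0.1] [-0.6  0.9 -0.4]
tri -8.65 [ 5.49495e+02 -1.27254e+02  8.70000e-02] axis u,v [133.1   0.4] rel ang 0.015
riser (np.float64(-6.615493870574118), array([ 5.49201968e+02, -2.00424968e+02,  8.53093322e-02]))
24.5667
```

View pics/p3.png

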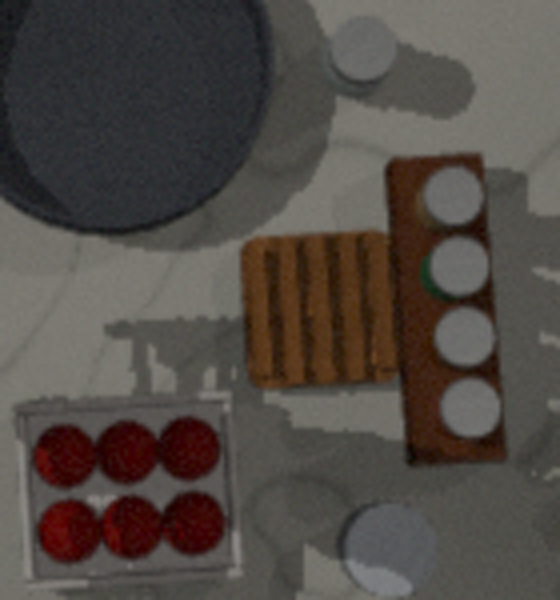

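The trivet lies against the riser at px (395,310), with nearly equal angles. One firmer press makes sure it sits flat.

```bash
python3 - <<'E'
from h import *
q=quat(H+.008)
ctrl.goto(pos(45,.4,130),q); ctrl.move_straight(pos(45,.4,25),speed=120)
hit=ctrl.move_straight(pos(80,.4,25),speed=12,threshold=22); s=ctrl.state(); p=A(s["position"])
print(hit,p.round(1),np.round(s["ft_force"],1))
ctrl.move_straight(pos(p[0]-25,.4,25),speed=60); ctrl.move_straight(pos(p[0]-25,.4,130),speed=150)
ctrl.goto(pos(-250,0,200),q)
f,t=look([*W(p[0]+60,.5),H],aspan=.1)
for d in ("ramekin","jar","tin"):
    L=spotter.landmark_of("top",d); T=f["world_from_camera"]
    print(d,[(np.array(T)[:3,:3]@np.array(x["xyz"])+np.array(T)[:3,3]).round(0) for x in L[:1]])
print(ctrl.state()["time_s"])
E
```

```text
True [71.4 -0.2] [ 0.5  0.2 -0.1]
tri -8.59 [ 5.49404e+02 -1.26826e+02  8.70000e-02] axis u,v [132.7   0.3] rel ang 0.015
ramekin [array([706., 181.,   0.])]
jar [array([ 719., -146.,   -4.])]
tin [array([ 395., -169.,    2.])]
31.7167
```

Seated: the firmer press met the same stop, and the other objects have not moved.

```bash
python3 -c "
from rig import workorder
print(workorder.job_done())"
```

```text
the job is handed in; nothing more can be done
None
```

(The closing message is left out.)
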